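Empty the parts feeder into the bin and put it on the scale

TASK

Pull the green feeder's bottom-hinged front door all the way down, then pick up the blue bin by its black tab and hold it in the feeder's bay under the chute, pushing the yellow press bar well back with it so that the gate drops and all four plastic blanks slide down into the bin and none drops beside it. Set the bin with the blanks gently and upright on the middle of the scale's steel pan and let go, then push the feeder door back up until it is fully shut. Leave the other things on the bench where they are.

Things in the scene. Friction and masses are not known exactly. Their poses are not given: they have to be found in the camera images.
- feeder: Fixed dark-green feeder, 260 deep, 220 wide, 280 high at the rear. Origin: on the table under the middle of its front edge; x to its rear, y to its left. Between its side cheeks (inner faces y +-100, tops 150 high) lies a bay, floor 30 high, shut in front by the door. Above it an open chute (54 wide, tilted 30 degrees) slopes down to the front; blanks wait on it behind a red gate.
- chute_lip (a point): Middle of the chute floor's lower end: 50 behind the feeder's front edge, 175 above the table. The chute's underside is 6 lower here and rises to the rear. Blanks leave here at up to 0.9 m/s and land up to about 90 in front of the lip.
- press_face (a point): Centre of the front face of the yellow press bar, 150 wide (y) x 36 high (from 104 to 140 above the table), under the chute; at rest its face is 65 behind the feeder's front edge (15 behind the lip). Axes as the feeder's.
- press_bar (a joint): How far the press bar is pushed straight back (feeder +x): 0 at rest to 0.045 m at its stop; sprung, 2 N to 5 N. Pushing it 0.030 m or more sinks the red gate clear of the chute, so the blanks slide off; the gate rises again when the bar is let go.
- door (a joint): Angle of the feeder's front door about its bottom hinge: 0 shut (upright) to 1.4 rad fully down (top towards the robot, nearly level). The hinge is stiff and the door stays where it is left; about 5 N at the handle moves it. Panel 196 wide, 100 high, 12 thick.
- door_handle (a point): Middle of the round steel bar (10 thick, 100 long along y) of the bow handle that stands up from the door's top edge. It lies 155 from the hinge axis and 8 in front of it; 48 free between bar and panel edge. Shut: 185 above the table; fully down: about 48 above the table and 155 in front of the hinge.
- door_hinge (a point): Middle of the door's hinge axis (along feeder y), at the feeder's front edge, 30 above the table; this point turns with the door.
- bin: Loose blue open bin, 150 long (x) x 110 wide (y) x 60 high, walls and floor 4 thick, about 160 g. Origin: centre of its underside; x points from the tab to the far end. The black upright grip tab stands 30 outside its -x end: 12 thick (x), 44 wide (y), centre at x = -105, top 105 above the bin's underside (45 above the rim).
- bin_tab (a point): Grip point in the bin's tab, at x = -105, y = 0, 90 above the bin's underside (15 below the tab's top).
- bin_in (a point): Centre of the bin's inner floor.
- scale: Fixed white counting scale, 200 x 200, with a low display panel on its -x side. Origin under the middle of the pan.
- scale_pan (a point): Middle of the top of the scale's flat steel pan, 190 (x) x 200 (y), 50 above the table. Axes as the scale's.
- blank1: Orange moulded plastic blank, 28 x 32 x 18, about 18 g, number 1 up from the gate on the chute at the start. Origin: centre of its underside.
- blank2: Light blue moulded plastic blank, 28 x 32 x 18, about 18 g, number 2 up from the gate on the chute at the start. Origin: centre of its underside.
- blank3: Pink moulded plastic blank, 28 x 32 x 18, about 18 g, number 3 up from the gate on the chute at the start. Origin: centre of its underside.
- blank4: Lime green moulded plastic blank, 28 x 32 x 18, about 18 g, number 4 up from the gate on the chute at the start. Origin: centre of its underside.
- ink_can: Bystander: steel can, 70 across, 85 high.
- solvent: Bystander: amber bottle, 64 across, 150 high.
- mug: Bystander: blue mug, 80 across, 90 high.
- print_pad: Bystander: pink domed printing pad, 68 across, 56 high.
- tape: Bystander: yellow ring of tape lying flat, 92 across, 24 high.
- spatula: Bystander: ink spatula lying flat, 190 long.
- carton: Bystander: cardboard box, 90 x 60 x 50.

How it is judged:
On the way, in this order (a step that is already met when the one before it is completed fails the run):
1. the feeder door is pulled all the way down (1.25 rad or more) (value of joint door above 1.25 rad), for 0.2 s.
2. the bin is held by the gripper, lifted at least 40 mm off the table (contact force between bin and the fingers above 1 N and height (world z) of bin above 0.04 m), for 0.2 s.
3. with the bin still held in the air, all four blanks are in it (all of step 2 and x of blank1 in the frame of bin between -0.075 and 0.075 m and y of blank1 in the frame of bin between -0.055 and 0.055 m and z of blank1 in the frame of bin between 0 and 0.08 m and x of blank2 in the frame of bin between -0.075 and 0.075 m and y of blank2 in the frame of bin between -0.055 and 0.055 m and z of blank2 in the frame of bin between 0 and 0.08 m and x of blank3 in the frame of bin between -0.075 and 0.075 m and y of blank3 in the frame of bin between -0.055 and 0.055 m and z of blank3 in the frame of bin between 0 and 0.08 m and x of blank4 in the frame of bin between -0.075 and 0.075 m and y of blank4 in the frame of bin between -0.055 and 0.055 m and z of blank4 in the frame of bin between 0 and 0.08 m), for 0.2 s.
4. the bin stands on the scale's pan, let go, with the blanks in it (horizontal distance between bin and scale_pan below 0.035 m and z of bin in the frame of scale_pan between -0.008 and 0.012 m and angle between bin's own z axis and vertical below 0.08 rad and linear speed of bin below 0.02 m/s and contact force between bin and the fingers below 0.1 N and x of blank1 in the frame of bin between -0.075 and 0.075 m and y of blank1 in the frame of bin between -0.055 and 0.055 m and z of blank1 in the frame of bin between 0 and 0.08 m and x of blank2 in the frame of bin between -0.075 and 0.075 m and y of blank2 in the frame of bin between -0.055 and 0.055 m and z of blank2 in the frame of bin between 0 and 0.08 m and x of blank3 in the frame of bin between -0.075 and 0.075 m and y of blank3 in the frame of bin between -0.055 and 0.055 m and z of blank3 in the frame of bin between 0 and 0.08 m and x of blank4 in the frame of bin between -0.075 and 0.075 m and y of blank4 in the frame of bin between -0.055 and 0.055 m and z of blank4 in the frame of bin between 0 and 0.08 m), for 0.2 s.
At the end, for the whole second after the job is handed in: The feeder door is shut (within 0.06 rad), the bin stands upright (within 0.08 rad), still and released on the scale's pan with its centre within 35 mm of the pan's middle, and all four blanks are inside the bin (all of step 4 and value of joint door below 0.06 rad); the robot touches nothing.
It fails at once if a blank drops beside the bin: lower than 120 mm above the table and more than 115 mm from the middle of the bin's inner floor ((height (world z) of blank1 below 0.12 m and distance between blank1 and bin_in above 0.115 m) or (height (world z) of blank2 below 0.12 m and distance between blank2 and bin_in above 0.115 m) or (height (world z) of blank3 below 0.12 m and distance between blank3 and bin_in above 0.115 m) or (height (world z) of blank4 below 0.12 m and distance between blank4 and bin_in above 0.115 m)).
It fails at once if the bin is dropped or thrown (moves faster than 0.5 m/s out of the gripper's hold) (linear speed of bin above 0.5 m/s and contact force between bin and the fingers below 0.1 N).
It fails at once if another thing on the bench is moved more than 30 mm (distance of any of ink_can, solvent, mug, print_pad, tape, spatula, carton from where it was at the start of the episode above 0.03 m).
It also fails if it takes over 72 s, if anything falls off the work surface, if the arm or the gripper's body presses on something with over 40 N, if the wrist force passes 120 N, or if a joint passes its speed limit or range.

ROBOT

A 7-joint arm with a two-finger parallel gripper is mounted at the origin on the work surface. World frame = base frame: x ahead of the robot, y to its left, z up, the work surface at z = 0. Lengths are in m, angles in rad, forces in N, time in s.
With the tool pointing down it reaches from about 0.4 to 0.85 m from the base axis. Payload 10.4 kg.
Tool frame: the origin (TCP) lies at the very end of the fingers, on their centre line; the grasp point (between the pads) lies 19 mm behind it (manip.grip_point_offset is the distance from the TCP to the grasp point, in m); z points along the fingers, y is the line along which they close (so a half turn about z gives the same grasp; the last joint's range is limited). The gripper opens to 85 mm and grips with 20 to 120 N. Pads are 22 mm wide; open, the fingers measure 114 mm over their backs; the gripper's body (76 mm by 85 mm) begins 54 mm behind the grasp point. The pads swing forward as they close: fully open they stand 13 mm farther back than shut.
Start: joints at [1.082, 0.332, -0.065, 1.46, 0.022, 1.35, -0.088], TCP at [0.281, -0.558, 0.195] pointing down, gripper open.
Joint ranges: [-2.6, 2.6], [-0.5, 2.12], [-1.47, 1.34], [0.16, 2.42], [-1.27, 4.41], [0.06, 2.06], [-2.6, 2.6]. Speed limits (rad/s): [2.22, 2.22, 2.79, 2.79, 3.14, 3.14, 3.14].

INTERFACE

Orientations are given as a unit quaternion [x, y, z, w].
In Python, from workcell import manip gives the robot as it stands. The module is installed in compiled form; this text tells all that it offers.
- The arm moves only by the tool step_arm, never from a script. Its argument "moves" is a list of rows, each a list of 7 numbers: the closure, from 0 (fully open) to 1 (shut), then the shift along the world's x, y, z in mm, then the turn, a rotation vector about the world's x, y, z in rad. In form: [[grip, tx, ty, tz, ax, ay, az], ...]. A call has 1 to 10 rows; each row is the pose to reach, as a shift and turn from the pose commanded when the call began; what a row does not reach only later rows make up. A row lasts 1/10 s, in which the tool goes at most 50 mm and 8.59 degrees, less where a joint would pass 70% of its speed; a pose out of reach is approached as far as the arm can. A call with a gripper value outside its range is refused whole. The fingers move at their own pace and stop on an object; "grip_force" is the grip in N (left out, the last holds). Time passes only in rows, so rows that repeat a pose let the fingers close. It gives the time, the measured TCP pose, the force, the opening and the grip force at its end, in the units of the state.
- manip.get_obs(): the state, without advancing time (a new reading comes with each control period).
- manip.camera(name): name is "scene" or "top" or "wrist"; returns a dict with "image" (480x640x3 uint8, blue, green, red), "K" (3x3 intrinsics, pixels), "rvec" (rotation vector, rad) and "tvec" (3), from world to camera coordinates, as OpenCV has them; the wrist camera has in their place "mount" (4x4, takes a point from camera to tool coordinates, whose origin is the TCP and whose axes are the flange's). Camera axes: x right, y down, z forward; pixel columns grow to the right and rows downward; lengths in m; the calibration is good to about 2 mm. A picture is of the moment at which its call begins: read the wrist's pose just before it. There is no depth.
- manip.hand_in(): hands the job in; it is judged then, once.
The state is a dict: "clock": time; "joint_pos": joint angles; "joint_velocities": joint speeds; "tau": joint torques, N m; "position": TCP position; "ee_rot": TCP orientation; "ft_force": force on the tool from outside, world axes, zero at the start; "torque": the same for the moment, N m; "grip_width": opening from 0.0 (shut) to 1.0 (fully open); "grasp_force": force on a finger pad.
Only numpy, scipy, OpenCV 4.12 (cv2) and the standard library are available. Lean on these libraries where they do the work, as an engineer would, in place of code of your own. Each camera call takes 0.05 s, during which the arm holds its last target. There are 200 camera calls.

## Working session

There is one attempt and no reset: what is moved stays moved. The work goes in short steps, Python scripts to look and compute and a tool call to move; the robot and the scene stay as the last step left them, time stands still between calls to the robot, and variables do not carry over. Pictures are saved under pics/ and viewed, at most 10 in all, crops included, and the job is handed in when it is done.

Besides the shell and the picture viewer there is one more tool, called as name(argument=value, ...), one argument or row to a line, values as JSON. step_arm: Moves the arm, as the interface text tells. Its arguments: {"type":"object","properties":{"moves":{"type":"array","items":{"type":"array","items":{"type":"number"}}},"grip_force":{"type":"number"}},"required":["moves"]}

```bash
mkdir -p pics; cat > h.py <<'E'
import numpy as np, cv2
from workcell import manip
from scipy.spatial.transform import Rotation as R
def cam(n):
    o=manip.get_obs(); c=manip.camera(n)
    K=np.array(c["K"])
    if n=="wrist":
        T=np.eye(4);T[:3,:3]=R.from_quat(o["ee_rot"]).as_matrix();T[:3,3]=o["position"]
        M=T@np.array(c["mount"]); return c["image"],K,M[:3,:3],M[:3,3]
    Rm=cv2.Rodrigues(np.array(c["rvec"],float))[0]
    return c["image"],K,Rm.T,-Rm.T@np.array(c["tvec"]).ravel()
def ray(C,uv):
    d=C[2]@np.linalg.inv(C[1])@np.array([uv[0],uv[1],1.]); return C[3],d/np.linalg.norm(d)
def onz(C,uv,z):
    o,d=ray(C,uv); return o+d*(z-o[2])/d[2]
def tri(C1,u1,C2,u2):
    o1,d1=ray(C1,u1);o2,d2=ray(C2,u2)
    s=np.linalg.lstsq(np.c_[d1,-d2],o2-o1,rcond=None)[0]
    a=o1+s[0]*d1;b=o2+s[1]*d2
    return (a+b)/2,np.linalg.norm(a-b)
def proj(C,p):
    q=C[1]@C[2].T@(np.array(p)-C[3]); return q[:2]/q[2]
def mask(img,lo,hi,amin=30):
    m=cv2.inRange(cv2.cvtColor(img,cv2.COLOR_BGR2HSV),lo,hi)
    cs=cv2.findContours(m,cv2.RETR_EXTERNAL,cv2.CHAIN_APPROX_NONE)[0]
    return sorted([c for c in cs if cv2.contourArea(c)>amin],key=cv2.contourArea,reverse=True)
E
python3 - <<'E'
from h import *
for n in("scene","top"):
    C=cam(n);cv2.imwrite(f"pics/{n}0.png",C[0]);print(n,C[3],C[2][:,2])
o=manip.get_obs();print(o["position"],o["ee_rot"],o["ft_force"],o["grip_width"],manip.grip_point_offset)
C=cam("wrist");print(C[3]-o["position"],C[2])
E
```

```text
scene [1.10691774 0.48354384 1.23850236] [-0.39936316 -0.36347255 -0.8416631 ]
top [ 0.22837702 -0.00604928  1.83530622] [ 0.20045354 -0.00098711 -0.97970271]
[ 0.28051471 -0.55808558  0.1937874 ] [ 9.73005080e-01  2.30782806e-01 -1.90574874e-04 -6.11497287e-04] [-0.98781134 -0.41881273  0.04185656] 1.0026314179016744 0.0187
[0.05946323 0.03056885 0.17915776] [[ 0.44837203 -0.8613751  -0.23873721]
 [-0.8938464  -0.43240131 -0.1186074 ]
 [-0.00106482  0.26657464 -0.96381369]]
```

View pics/scene0.png

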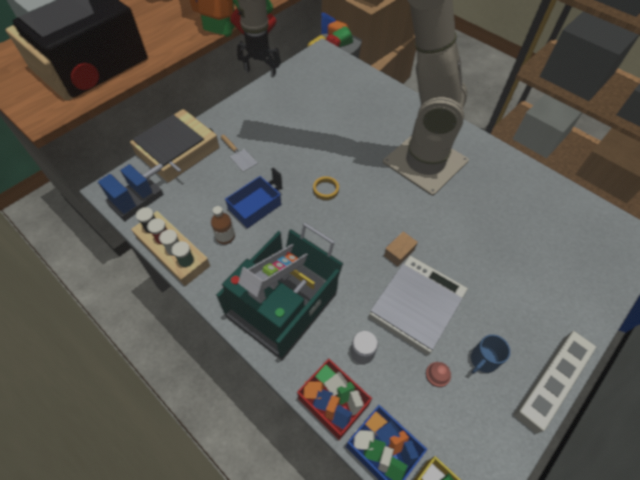

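View pics/top0.png

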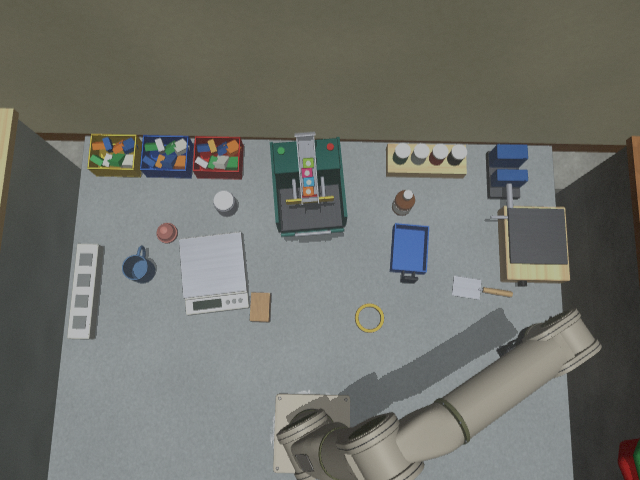

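The views show the robot at the bottom of the top view. The feeder is at about (308,190) with its handle at (313,234), the bin at (410,248) with its tab at (408,276), and the scale pan at (212,264). I'll enlarge both to read the points.

```bash
python3 - <<'E'
from h import *
a=cv2.imread("pics/top0.png")[130:330,175:435];cv2.imwrite("pics/t1.png",cv2.resize(a,(780,600),interpolation=cv2.INTER_CUBIC))
a=cv2.imread("pics/scene0.png")[160:355,210:470];cv2.imwrite("pics/s1.png",cv2.resize(a,(780,585),interpolation=cv2.INTER_CUBIC))
T=cam("top");S=cam("scene")
for n,C in(("T",T),("S",S)):
  for name,lo,hi in(("blue",(105,120,60),(122,255,255)),("green",(70,80,20),(95,255,140)),("black",(0,0,0),(180,255,35))):
    for c in mask(C[0],lo,hi,40)[:7]:
      r=cv2.minAreaRect(c);print(n,name,cv2.contourArea(c),np.round(r[0]),np.round(r[1]),cv2.boxPoints(r).round(1).tolist())
E
```

```text
T blue 1531.5 [164. 153.] [47. 35.] [[139.8000030517578, 169.60000610351562], [141.0, 134.39999389648438], [188.10000610351562, 136.0], [186.89999389648438, 171.3000030517578]]
T blue 1228.5 [410. 248.] [35. 46.] [[391.3999938964844, 269.3999938964844], [394.3999938964844, 223.39999389648438], [428.8999938964844, 225.60000610351562], [426.0, 271.6000061035156]]
T blue 383.0 [512. 151.] [30. 14.] [[497.0, 158.0], [497.0, 144.0], [527.0, 144.0], [527.0, 158.0]]
T blue 303.0 [512. 174.] [11. 30.] [[497.0, 169.0], [527.0, 169.0], [527.0, 180.0], [497.0, 180.0]]
T blue 84.5 [128. 144.] [ 9. 12.] [[120.4000015258789, 142.8000030517578], [131.1999969482422, 137.39999389648438], [135.39999389648438, 145.8000030517578], [124.5999984741211, 151.1999969482422]]
T blue 59.5 [203. 147.] [ 7. 12.] [[196.5, 144.60000610351562], [208.39999389648438, 143.3000030517578], [209.10000610351562, 149.89999389648438], [197.1999969482422, 151.1999969482422]]
T blue 58.0 [107. 143.] [12.  6.] [[102.19999694824219, 138.60000610351562], [107.9000015258789, 136.6999969482422], [111.69999694824219, 148.1000061035
[... 2169 characters left out ...]
18530273], [108.0999984741211, -29.799999237060547], [152.60000610351562, 55.0], [56.599998474121094, 105.30000305175781]]
S black 641.5 [585. 405.] [  5. 175.] [[538.4000244140625, 478.70001220703125], [627.7999877929688, 328.1000061035156], [632.2000122070312, 330.70001220703125], [542.9000244140625, 481.29998779296875]]
S black 633.0 [260.  48.] [43. 33.] [[235.1999969482422, 59.70000076293945], [241.39999389648438, 27.299999237060547], [283.8999938964844, 35.400001525878906], [277.70001220703125, 67.9000015258789]]
S black 70.0 [122. 248.] [ 6. 13.] [[114.5, 249.39999389648438], [125.19999694824219, 241.3000030517578], [129.10000610351562, 246.39999389648438], [118.4000015258789, 254.5]]
```

View pics/t1.png

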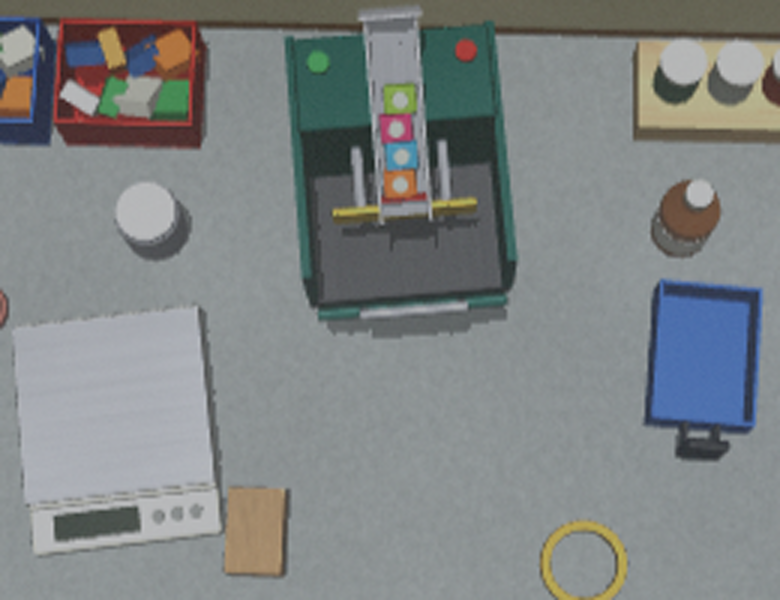

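View pics/s1.png

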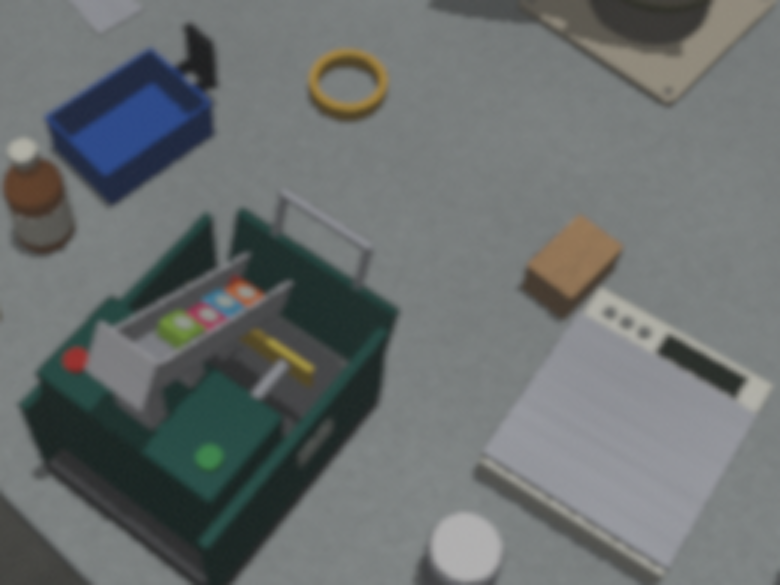

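The crops show the feeder handle's ends at top (360,310)/(467,305) and scene (284,194)/(370,248). The bin rim, tab and pan corners are also clear. Now I triangulate.

```bash
python3 - <<'E'
from h import *
T=cam("top");S=cam("scene")
t=lambda u:np.array(u)/3+[175,130]-.33
s=lambda u:np.array(u)/3+[210,160]-.33
P={"h_l":((360,310),(370,248)),"h_r":((467,305),(284,194)),"door_l":((321,314),(396,310)),
"bar_l":((335,212),(313,374)),"bar_r":((477,202),(247,333)),
"feed_backL":((288,40),(208,545)),"cheekL_front":((315,302),(393,312)),"cheekR_front":((509,291),(240,212)),
"bin_a":((658,282),(112,165)),"bin_b":((761,290),(47,118)),"bin_c":((754,430),(150,50)),"bin_d":((647,424),(212,103)),
"tab_l":((680,440),(214,48)),"tab_r":((727,440),(189,27)),
"p1":((13,328),(660,568)),"p2":((200,307),(485,460)),"p3":((215,485),(585,312)),"p4":((25,502),(757,412)),
"carton":((228,490),(575,270)),"bottle":((701,193),(23,150))}
Q={}
for k,(a,b) in P.items():
    p,e=tri(T,t(a),S,s(b));Q[k]=p;print(k,p.round(3),round(e*1000,1))
b=[onz(T,t(P[k][0]),.06) for k in("bin_a","bin_b","bin_c","bin_d")]
print("bin z60",np.round(b,3),np.mean(b,0).round(3),"d",np.linalg.norm(b[0]-b[1]),np.linalg.norm(b[1]-b[2]), "S",np.mean([onz(S,s(P[k][1]),.06) for k in("bin_a","bin_b","bin_c","bin_d")],0).round(3))
print("yaw",np.arctan2(*((b[0]+b[1]-b[2]-b[3])[[1,0]])))
pp=[onz(T,t(P[k][0]),.05) for k in("p1","p2","p3","p4")];print("pan",np.round(pp,3),np.mean(pp,0),"S",np.mean([onz(S,s(P[k][1]),.05) for k in("p1","p2","p3","p4")],0))
print("hand z185",onz(T,t((360,310)),.187),onz(T,t((467,305)),.187),onz(S,s((370,248)),.187),onz(S,s((284,194)),.187))
E
```

```text
h_l [0.587 0.064 0.181] 0.1
h_r [ 0.596 -0.042  0.173] 2.3
door_l [0.594 0.106 0.124] 0.6
bar_l [0.701 0.096 0.129] 3.6
bar_r [ 0.71  -0.025  0.084] 65.8
feed_backL [0.883 0.149 0.144] 0.9
cheekL_front [0.604 0.111 0.139] 1.0
cheekR_front [ 0.62  -0.083  0.126] 7.4
bin_a [ 0.648 -0.247  0.075] 0.5
bin_b [ 0.646 -0.36   0.053] 0.4
bin_c [ 0.497 -0.353  0.048] 4.3
bin_d [ 0.502 -0.241  0.051] 9.2
tab_l [ 0.476 -0.265  0.104] 2.3
tab_r [ 0.475 -0.311  0.104] 4.2
p1 [0.591 0.437 0.043] 6.4
p2 [0.618 0.246 0.032] 5.9
p3 [0.425 0.218 0.042] 3.9
p4 [0.403 0.412 0.052] 1.0
carton [0.417 0.195 0.087] 4.8
bottle [ 0.725 -0.282  0.146] 0.9
bin z60 [[ 0.651 -0.249  0.06 ]
 [ 0.645 -0.359  0.06 ]
 [ 0.493 -0.349  0.06 ]
 [ 0.497 -0.236  0.06 ]] [ 0.572 -0.298  0.06 ] d 0.11022705690450516 0.15147788057431028 S [ 0.576 -0.3    0.06 ]
yaw -0.07427989117163046
pan [[0.588 0.439 0.05 ]
 [0.615 0.24  0.05 ]
 [0.425 0.216 0.05 ]
 [0.403 0.413 0.05 ]] [0.50784395 0.32705543 0.05      ] S [0.51252897 0.33009403 0.05      ]
hand z185 [0.58602429 0.0634239  0.187     ] [ 0.59335112 -0.04223453  0.187     ] [0.59043437 0.06626627 0.187     ] [ 0.6020629  -0.03361816  0.187     ]
```

step_arm(
  moves=[
    [0.55,10,30,40,0,0,0.1],
    [0.55,30,60,75,0,0,0.2],
    [0.55,60,100,95,0,0,0.3],
    [0.55,90,140,115,0,0,0.45],
    [0.55,120,180,130,0,0,0.6],
    [0.55,145,220,140,0,0,0.75],
    [0.55,170,260,145,0,0,0.9],
    [0.55,190,300,145,0,0,1.0],
    [0.55,210,340,145,0,0,1.1],
    [0.55,225,380,145,0,0,1.185],
  ],
)

```text
clock: 1.35
position: [0.5066, -0.1762, 0.3396]
ee_rot: [0.676, 0.736, 0.0, 0.0]
ft_force: [0.4, -0.2, 0.3]
grip_width: 0.454
grasp_force: 0.0
```

step_arm(
  moves=[
    [0.55,15,48,0,0,0,0],
    [0.55,25,95,0,0,0,0],
    [0.55,35,140,0,0,0,0],
    [0.55,45,170,0,0,0,0],
    [0.55,55,188,0,0,0,0],
    [0.55,55,188,0,0,0,0],
    [0.55,55,188,0,0,0,0],
    [0.55,55,188,0,0,0,0],
  ],
)

```text
clock: 2.15
position: [0.5606, 0.0082, 0.3396]
ee_rot: [0.679, 0.734, -0.0, 0.0]
ft_force: [-1.0, -0.5, -0.5]
grip_width: 0.449
grasp_force: 0.0
```

```bash
python3 - <<'E'
from h import *
o=manip.get_obs();C=cam("wrist");cv2.imwrite("pics/w1.png",C[0])
print(o["clock"],o["position"],R.from_quat(o["ee_rot"]).as_matrix().round(3),o["joint_pos"],o["grip_width"])
np.savez("w1.npz",C1=C[1],C2=C[2],C3=C[3])
for p in([.586,.064,.185],[.596,-.042,.185],[.61,.013,.15]):print(proj(C,p))
E
```

```text
2.15 [0.56061151 0.00816568 0.33956513] [[-0.078  0.997  0.   ]
 [ 0.997  0.078 -0.001]
 [-0.001  0.    -1.   ]] [ 0.41663399  0.20545756 -0.61469438  1.35100413  0.11861192  1.62163706
 -0.10386532] 0.4485639490256215
[352.34679526 157.18446356]
[351.40206845 273.35325229]
[368.00558563 210.16222019]
```

View pics/w1.png

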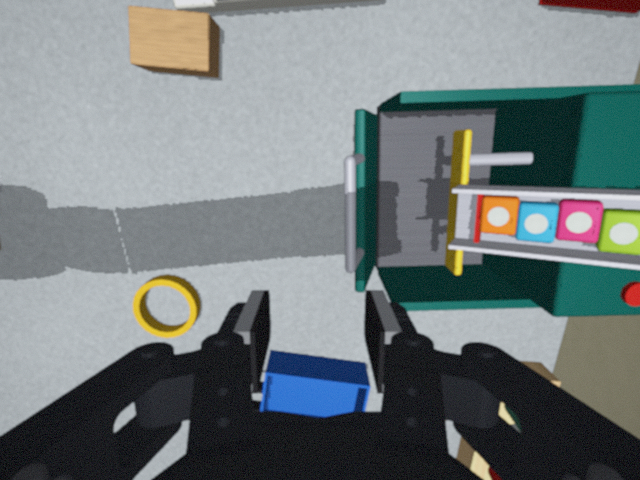

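The wrist view shows the handle bar from (350,156) to (351,271), the press bar from (465,130) to (455,274) and the chute lip at about (450,218).

```bash
python3 - <<'E'
from h import *
z=np.load("w1.npz");C=(0,z["C1"],z["C2"],z["C3"]);T=cam("top")
g=lambda u,h:onz(C,u,h).round(4)
print("handle",g((350,156),.187),g((350.5,271),.187))
print("tri",tri(C,(350,156),T,(294.7,233)),tri(C,(350.5,271),T,(330.3,231.3)))
print("cheek fronts z150",g((380,107),.15),g((385,304),.15))
print("bar top ends z140",g((465,130),.14),g((455,274),.14),"front edge mid",g((453,202),.14))
print("bar tri",tri(C,(465,130),T,(286.6,200.5)),tri(C,(455,274),T,(333.7,197.2)))
print("lip walls",g((452,188),.19),g((450,247),.19))
E
```

```text
handle [0.5837 0.0649 0.187 ] [ 0.5947 -0.039   0.187 ]
tri (array([0.58363417, 0.06407863, 0.19507006]), np.float64(0.002520417146582136)) (array([ 0.5957363 , -0.04237285,  0.17726174]), np.float64(0.00024312938859971095))
cheek fronts z150 [0.6101 0.1097 0.15  ] [ 0.6394 -0.086   0.15  ]
bar top ends z140 [0.6957 0.0962 0.14  ] [ 0.7118 -0.0501  0.14  ] front edge mid [0.6963 0.0263 0.14  ]
bar tri (array([0.7063927 , 0.09632902, 0.11109261]), np.float64(0.0027940657837057965)) (array([ 0.71382906, -0.0519619 ,  0.13451971]), np.float64(0.0005538781720349881))
lip walls [0.6746 0.0449 0.19  ] [ 0.682  -0.0081  0.19  ]
```

```bash
python3 - <<'E'
from h import *
z=np.load("w1.npz");C=(0,z["C1"],z["C2"],z["C3"])
print(onz(C,(402,94),.15),onz(C,(378,107),.03),onz(C,(393,307),.15), proj(C,[.5606,.075,-5]))
print(onz(C,(350,156),.181),onz(C,(350.5,271),.181))
E
```

```text
[0.62881759 0.1223651  0.15      ] [0.6257351  0.12049004 0.03      ] [ 0.64837011 -0.08874037  0.15      ] [317.64294138 140.18008521]
[0.58422803 0.06470384 0.181     ] [ 0.59540154 -0.04112208  0.181     ]
```

step_arm(
  moves=[
    [0.55,10,2,-10,0,0,0.03],
    [0.55,29,4,-30,0,0,0.03],
    [0.55,29,4,-60,0,0,0.03],
    [0.55,29,4,-90,0,0,0.03],
    [0.55,29,4,-120,0,0,0.03],
    [0.55,29,4,-140,0,0,0.03],
    [0.55,29,4,-160,0,0,0.03],
    [0.55,29,4,-178,0,0,0.03],
    [0.55,29,4,-178,0,0,0.03],
    [0.55,29,4,-178,0,0,0.03],
  ],
)

```text
clock: 3.25
position: [0.5898, 0.0135, 0.1614]
ee_rot: [0.667, 0.745, -0.0, -0.0]
ft_force: [-1.3, 0.4, 0.5]
grip_width: 0.447
grasp_force: 0.0
```

step_arm(
  moves=[
    [0.8,0,0,0,0,0,0],
    [0.95,0,0,0,0,0,0],
    [1,0,0,0,0,0,0],
    [1,0,0,0,0,0,0],
    [1,0,0,0,0,0,0],
  ],
  grip_force=30,
)

```text
clock: 3.75
position: [0.5898, 0.0136, 0.1618]
ee_rot: [0.667, 0.745, 0.0, 0.0]
ft_force: [0.1, 0.1, -1.0]
grip_width: 0.002
grasp_force: 0.0
```

```bash
python3 - <<'E'
from h import *
a=cam("scene")[0][170:330,230:400];w=cam("wrist")[0]
cv2.imwrite("pics/c2.png",np.hstack([cv2.resize(a,(400,376),interpolation=cv2.INTER_CUBIC),cv2.resize(w,(400,376))]))
E
```

```text
(no output)
```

View pics/c2.png

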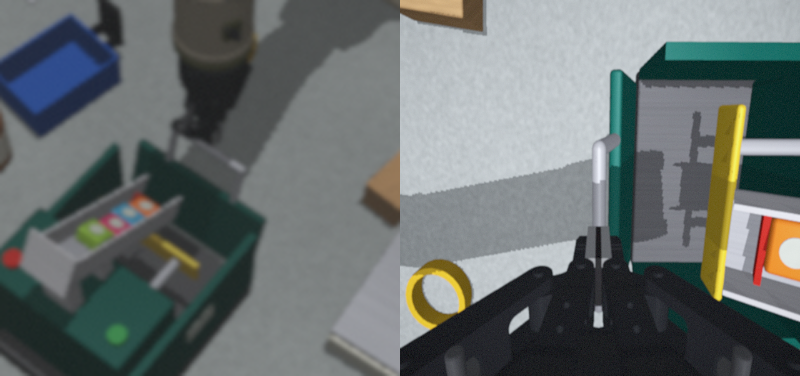

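```bash
python3 - <<'E'
from h import *
z=np.load("w1.npz");C=(0,z["C1"],z["C2"],z["C3"]);W=cam("wrist")
for a,b in(((350,156),(320,188)),((350.5,271),(318,413))):print(tri(C,a,W,b))
for h in(.14,.16,.18):
  a,b=onz(W,(320,188),h),onz(W,(318,413),h);print(h,np.linalg.norm(a-b),(a+b)/2)
  a,b=onz(C,(350,156),h),onz(C,(350.5,271),h);print(h,np.linalg.norm(a-b),(a+b)/2)
print(proj(W,manip.get_obs()["position"]),W[1])
E
```

```text
(array([0.58365024, 0.0645604 , 0.19823676]), np.float64(0.002338512626235444))
(array([ 0.59391697, -0.03467858,  0.19984231]), np.float64(0.0015719957598119745))
0.14 0.1415574297817137 [ 0.59302172 -0.01356639  0.14      ]
0.14 0.11933409672020998 [0.59408631 0.0040125  0.14      ]
0.16 0.12745677738236577 [ 0.59188598 -0.00414997  0.16      ]
0.16 0.11303168746158891 [0.59200264 0.00780683 0.16      ]
0.18 0.11335612498301784 [0.59075024 0.00526645 0.18      ]
0.18 0.10672927820296783 [0.58991897 0.01160116 0.18      ]
[318.57274985 279.2981822 ] [[376.46840155   0.         316.97688133]
 [  0.         376.46840155 244.26607227]
 [  0.           0.           1.        ]]
```

step_arm(
  moves=[
    [0.55,0,0,0,0,0,0],
    [0.55,0,0,0,0,0,0],
    [0.55,0,0,0,0,0,0],
    [0.55,0,0,12,0,0,0],
    [0.55,0,0,12,0,0,0],
    [0.9,0,0,12,0,0,0],
    [1,0,0,12,0,0,0],
    [1,0,0,12,0,0,0],
    [1,0,0,12,0,0,0],
  ],
)

```text
clock: 4.8
position: [0.5896, 0.0136, 0.1733]
ee_rot: [0.667, 0.745, -0.0, -0.0]
ft_force: [-0.7, -0.1, 0.2]
grip_width: 0.001
grasp_force: 0.0
```

```bash
python3 - <<'E'
from h import *
a=cam("scene")[0][195:275,270:370];w=cam("wrist")[0][140:440,180:440]
cv2.imwrite("pics/c3.png",np.hstack([cv2.resize(a,(400,462),interpolation=cv2.INTER_CUBIC),cv2.resize(w,(400,462))]))
E
```

```text
(no output)
```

View pics/c3.png

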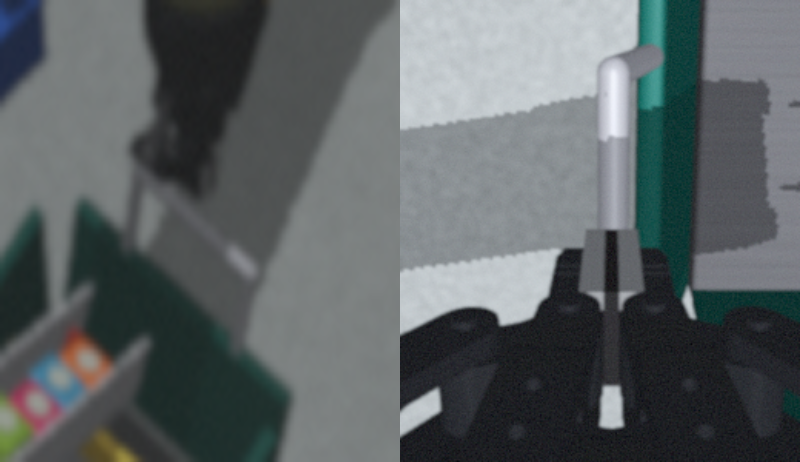

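The wrist crop shows the pads shut with the bar passing beneath them, so the bar is lower than the tips. I'll check this numerically.

```bash
python3 - <<'E'
from h import *
z=np.load("w1.npz");C=(0,z["C1"],z["C2"],z["C3"]);W=cam("wrist");S=cam("scene");T=cam("top")
p=manip.get_obs()["position"];print("tcp in S,T",proj(S,p),proj(T,p))
sr,sl=np.array([303.8,223.6]),np.array([333.8,241.8])
def plane(C,a,b):
    d1,d2=ray(C,a)[1],ray(C,b)[1];n=np.cross(d1,d2);return n/np.linalg.norm(n),C[3]
pl={"C":plane(C,(350,156),(350.5,271)),"S":plane(S,sr,sl),"T":plane(T,(294.7,233),(330.3,231.3)),"W":plane(W,(318,185),(318,225))}
# bar at y=0.03: solve x,z from pairs of planes
for y in(0.,.03):
  for a in pl:
    for b in pl:
      if a<b:
        A=np.array([pl[k][0] for k in(a,b)]);r=[n@o for n,o in(pl[a],pl[b])]
        print(y,a,b,np.linalg.solve(A[:,[0,2]],np.array(r)-A[:,1]*y).round(4))
# wrist rows: end
print("W left end",W[3])
for h in(.15,.17,.19):print(h,onz(W,(318,178),h),onz(C,(350,154),h),onz(S,sl,h),onz(T,(294.7,233),h))
def hsvline(C,n,box):
    im=C[0][box[1]:box[3],box[0]:box[2]];cv2.imwrite(f"pics/{n}.png",cv2.resize(im,None,fx=5,fy=5,interpolation=cv2.INTER_CUBIC))
E
```

```text
tcp in S,T [319.31413211 233.88698596] [311.54467522 233.11637384]
0.0 C S [0.5913 0.1776]
0.0 C T [0.5906 0.1866]
0.0 C W [0.5908 0.184 ]
0.0 S T [0.5922 0.1792]
0.0 S W [0.5908 0.1767]
0.0 T W [0.5908 0.1856]
0.03 C S [0.5881 0.1789]
0.03 C T [0.5868 0.1943]
0.03 C W [0.5875 0.1857]
0.03 S T [0.5896 0.1817]
0.03 S W [0.5875 0.1779]
0.03 T W [0.5875 0.1911]
W left end [0.58158006 0.08093316 0.35256942]
0.15 [0.58405606 0.06175583 0.15      ] [0.58675807 0.06552798 0.15      ] [0.56932646 0.05201299 0.15      ] [0.59406478 0.06489278 0.15      ]
0.17 [0.5838116  0.06364924 0.17      ] [0.58501541 0.06608828 0.17      ] [0.57920409 0.05994188 0.17      ] [0.58972506 0.06405089 0.17      ]
0.19 [0.58356714 0.06554265 0.19      ] [0.58327275 0.06664858 0.19      ] [0.58908172 0.06787077 0.19      ] [0.58538535 0.063209   0.19      ]
```

step_arm(
  moves=[
    [0.55,0,0,0,0,0,0],
    [0.55,0,0,0,0,0,0],
    [0.55,0,0,0,0,0,0],
    [0.55,0,0,-20,0,0,0],
    [0.55,0,0,-38,0,0,0],
    [0.55,0,0,-38,0,0,0],
    [0.9,0,0,-38,0,0,0],
    [1,0,0,-38,0,0,0],
    [1,0,0,-38,0,0,0],
    [1,0,0,-38,0,0,0],
  ],
)

```text
clock: 6.05
position: [0.5903, 0.0137, 0.1367]
ee_rot: [0.667, 0.745, 0.001, 0.001]
ft_force: [-1.2, 0.2, 6.0]
grip_width: 0.099
grasp_force: 30.6
```

step_arm(
  moves=[
    [0.55,0,0,0,0,0,0],
    [0.55,0,0,0,0,0,0],
    [0.55,0,0,-8,0,0,0],
    [0.55,0,0,-8,0,0,0],
    [0.9,0,0,-8,0,0,0],
    [1,0,0,-8,0,0,0],
    [1,0,0,-8,0,0,0],
    [1,0,0,-8,0,0,0],
  ],
)

```text
clock: 6.85
position: [0.5898, 0.0136, 0.1275]
ee_rot: [0.667, 0.745, 0.0, 0.0]
ft_force: [-0.0, -0.4, -1.1]
grip_width: 0.103
grasp_force: 29.2
```

```bash
python3 - <<'E'
from h import *
o=manip.get_obs();print(o["joint_pos"],o["position"],o["ft_force"])
# bar along arc, hinge in feeder frame
yaw=.107;ex=np.array([np.cos(yaw),np.sin(yaw)])
h=np.array([.627,.0165])
bar=lambda t:(-(155*np.sin(t)+8*np.cos(t)),30+155*np.cos(t)-8*np.sin(t))
for t0 in(.15,.2):
  x0,z0=bar(t0);print(t0,x0,z0)
  for t in np.arange(t0,1.43,.1):
    x,z=bar(t);print(round(t,2),np.round([(x-x0)*ex[0],(x-x0)*ex[1],z-z0]))
E
```

```text
[ 0.38924995  0.36347505 -0.60349445  1.61887627  0.2159774   1.22655681
 -0.14697052] [0.58977561 0.01359759 0.12754628] [-0.04936838 -0.41575989 -1.1494216 ]
0.15 -31.073079156896217 182.06401202029775
0.15 [0. 0. 0.]
0.25 [-15.  -2.  -4.]
0.35 [-29.  -3.  -9.]
0.45 [-43.  -5. -16.]
0.55 [-56.  -6. -24.]
0.65 [-69.  -7. -34.]
0.75 [-80.  -9. -44.]
0.85 [-90. -10. -56.]
0.95 [-99. -11. -68.]
1.05 [-107.  -11.  -82.]
1.15 [-113.  -12.  -96.]
1.25 [-118.  -13. -111.]
1.35 [-121.  -13. -126.]
0.2 -38.63427889596442 180.32096491903198
0.2 [0. 0. 0.]
0.3 [-15.  -2.  -5.]
0.4 [-29.  -3. -11.]
0.5 [-42.  -5. -18.]
0.6 [-55.  -6. -27.]
0.7 [-67.  -7. -37.]
0.8 [-78.  -8. -48.]
0.9 [-87.  -9. -60.]
1.0 [-96. -10. -73.]
1.1 [-103.  -11.  -87.]
1.2 [-108.  -12. -102.]
1.3 [-112.  -12. -117.]
1.4 [-115.  -12. -132.]
```

step_arm(
  moves=[
    [1,-7,-1,-2,0,0,0],
    [1,-15,-2,-5,0,0,0],
    [1,-22,-2,-8,0,0,0],
    [1,-29,-3,-11,0,0,0],
    [1,-36,-4,-14,0,0,0],
    [1,-42,-5,-18,0,0,0],
    [1,-49,-5,-22,0,0,0],
    [1,-55,-6,-27,0,0,0],
    [1,-55,-6,-27,0,0,0],
  ],
)

```text
clock: 7.75
position: [0.5366, 0.008, 0.0987]
ee_rot: [0.667, 0.745, 0.002, 0.001]
ft_force: [23.6, 2.6, -33.3]
grip_width: 0.102
grasp_force: 28.7
```

step_arm(
  moves=[
    [1,3,0,-3,0,0,0],
    [1,-4,0,-10,0,0,0],
    [1,-11,-1,-17,0,0,0],
    [1,-16,-1,-23,0,0,0],
    [1,-20,-2,-30,0,0,0],
    [1,-25,-2,-36,0,0,0],
    [1,-29,-3,-43,0,0,0],
    [1,-29,-3,-43,0,0,0],
  ],
)

```text
clock: 8.55
position: [0.5047, 0.0044, 0.057]
ee_rot: [0.667, 0.745, -0.0, -0.0]
ft_force: [-1.7, 0.8, -3.7]
grip_width: 0.099
grasp_force: 32.4
```

step_arm(
  moves=[
    [1,-4,0,-7,0,0,0],
    [1,-7,-1,-14,0,0,0],
    [1,-10,-1,-21,0,0,0],
    [1,-12,-1,-28,0,0,0],
    [1,-14,-1,-35,0,0,0],
    [1,-16,-2,-43,0,0,0],
    [1,-16,-2,-43,0,0,0],
  ],
)

```text
clock: 9.25
position: [0.4888, 0.0028, 0.0134]
ee_rot: [0.667, 0.745, -0.0, -0.001]
ft_force: [-2.8, 0.8, -3.3]
grip_width: 0.097
grasp_force: 33.4
```

step_arm(
  moves=[
    [1,-1,0,-5,0,0,0],
    [1,-2,0,-10,0,0,0],
    [1,-3,0,-15,0,0,0],
    [1,-3,0,-18,0,0,0],
    [1,-3,0,-18,0,0,0],
  ],
)

```text
clock: 9.75
position: [0.4862, 0.0025, -0.0027]
ee_rot: [0.667, 0.745, -0.001, -0.0]
ft_force: [-11.1, -0.6, 17.6]
grip_width: 0.099
grasp_force: 35.9
```

step_arm(
  moves=[
    [0.6,0,0,3,0,0,0],
    [0.6,0,0,3,0,0,0],
    [0.6,0,0,3,0,0,0],
    [0.6,0,0,40,0,0,0],
    [0.6,0,0,90,0,0,0],
    [0.6,0,0,140,0,0,0],
    [0.6,0,-10,190,0,0,-0.05],
    [0.6,0,-50,215,0,0,-0.1],
    [0.6,-3,-95,220,0,0,-0.15],
    [0.6,-5,-140,220,0,0,-0.18],
  ],
)

```text
clock: 10.75
position: [0.4825, -0.1392, 0.2183]
ee_rot: [0.732, 0.681, 0.001, 0.002]
ft_force: [1.1, 0.5, -0.6]
grip_width: 0.401
grasp_force: 0.0
```

step_arm(
  moves=[
    [0.5,-2,-48,0,0,0,0],
    [0.5,-4,-95,0,0,0,0],
    [0.5,-6,-130,0,0,0,0],
    [0.5,-6,-150,0,0,0,0],
    [0.5,-6,-150,0,0,0,0],
    [0.5,-6,-150,0,0,0,0],
  ],
)

```text
clock: 11.35
position: [0.4763, -0.2862, 0.2163]
ee_rot: [0.731, 0.682, 0.0, -0.0]
ft_force: [0.1, 1.0, -0.4]
grip_width: 0.502
grasp_force: 0.0
```

```bash
python3 - <<'E'
from h import *
o=manip.get_obs();C=cam("wrist");S=cam("scene");cv2.imwrite("pics/w2.png",C[0])
print(o["clock"],o["position"],R.from_quat(o["ee_rot"]).as_matrix()[:,1].round(3),o["grip_width"],o["ft_force"])
np.savez("w2.npz",C1=C[1],C2=C[2],C3=C[3])
a=S[0][160:290,230:360]
cv2.imwrite("pics/c4.png",np.hstack([cv2.resize(C[0],(480,360)),cv2.resize(a,(320,360))]))
E
```

```text
11.35 [ 0.47631724 -0.28615546  0.21634844] [ 0.998 -0.069  0.   ] 0.5024920683888812 [ 0.08581598  0.99271515 -0.35448313]
```

View pics/c4.png

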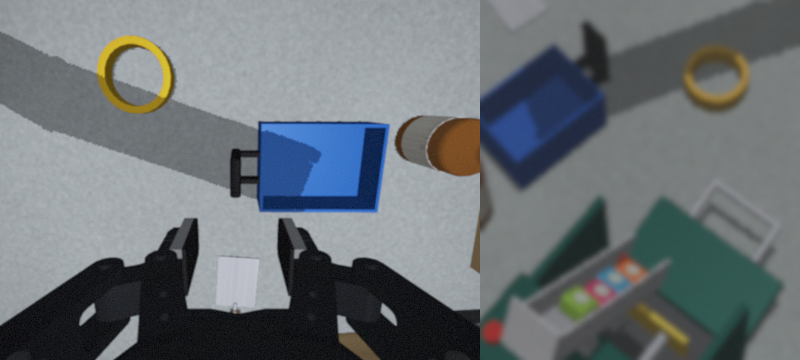

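The door is down. In the wrist view the tab is at about (315,231) full-scale and the bin rim corners at (345,163) to (517,165) to (507,281) to (347,281).

```bash
python3 - <<'E'
from h import *
z=np.load("w2.npz");im=cv2.imread("pics/w2.png");C=(im,z["C1"],z["C2"],z["C3"]);T=cam("top")
r=[onz(C,np.array(u)*4/3,.06) for u in((259.5,122),(388,124.5),(380,211),(260,211))]
print(np.round(r,4),np.mean(r,0))
for i in range(4):print(np.linalg.norm(r[i]-r[i-1]))
d=r[1]+r[2]-r[0]-r[3];print("yaw",np.arctan2(d[1],d[0]))
g=cv2.cvtColor(im[190:270,295:345],cv2.COLOR_BGR2GRAY);m=(g<45).astype(np.uint8)
cs=max(cv2.findContours(m,cv2.RETR_EXTERNAL,2)[0],key=cv2.contourArea).reshape(-1,2)+[295,190]
print(cs.min(0),cs.max(0))
for u in((311,200),(318,200),(311,262),(318,262),(311,231),(315,231)):print(u,onz(C,u,.105).round(4))
t,e=tri(C,(315,231),T,(175+703/3,130+440/3));print(t,e)
E
```

```text
[[ 0.504  -0.2389  0.06  ]
 [ 0.6533 -0.2522  0.06  ]
 [ 0.6508 -0.3598  0.06  ]
 [ 0.4992 -0.3492  0.06  ]] [ 0.57684501 -0.30002313  0.06      ]
0.11040824307806349
0.1498778567188228
0.10761525468914247
0.15200447123015487
yaw -0.07909621435693295
[308 199] [344 266]
(311, 200) [ 0.4724 -0.2626  0.105 ]
(318, 200) [ 0.4778 -0.263   0.105 ]
(311, 262) [ 0.4686 -0.313   0.105 ]
(318, 262) [ 0.4743 -0.3134  0.105 ]
(311, 231) [ 0.4705 -0.2872  0.105 ]
(315, 231) [ 0.4737 -0.2875  0.105 ]
[ 0.47396167 -0.28791306  0.10567908] 0.0012995838869060395
```

step_arm(
  moves=[
    [0.68,-4,-4,-20,0,0,-0.01],
    [0.68,-4,-4,-50,0,0,-0.01],
    [0.68,-4,-4,-80,0,0,-0.01],
    [0.68,-4,-4,-105,0,0,-0.01],
    [0.68,-4,-4,-125,0,0,-0.01],
    [0.68,-4,-4,-140,0,0,-0.01],
    [0.68,-4,-4,-155,0,0,-0.01],
    [0.68,-4,-4,-165,0,0,-0.01],
    [0.68,-4,-4,-165,0,0,-0.01],
  ],
)

```text
clock: 12.4
position: [0.4712, -0.291, 0.0504]
ee_rot: [0.735, 0.678, -0.0, -0.001]
ft_force: [0.0, -0.2, -0.1]
grip_width: 0.326
grasp_force: 0.0
```

```bash
python3 - <<'E'
from h import *
C=cam("wrist");S=cam("scene");cv2.imwrite("pics/w3.png",C[0])
a=S[0][160:240,230:320]
cv2.imwrite("pics/c5.png",np.hstack([C[0][140:440,180:500],cv2.resize(a,(340,300),interpolation=cv2.INTER_CUBIC)]))
print(proj(S,manip.get_obs()["position"]),proj(C,manip.get_obs()["position"]))
E
```

```text
[277.61913717 181.17275041] [320.6796722  281.00966122]
```

View pics/c5.png

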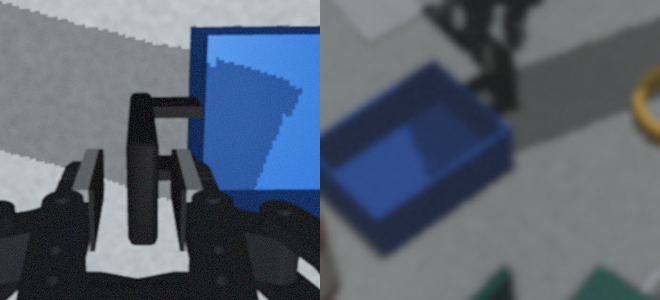

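The wrist view shows the tab centred between the pads (tab at about (142,170) in the crop, pads at 95 and 180). I'll go 10 mm lower and grip.

step_arm(
  moves=[
    [0.68,1,0,-5,0,0,0],
    [0.68,1,0,-10,0,0,0],
    [0.68,1,0,-10,0,0,0],
    [0.9,1,0,-10,0,0,0],
    [1,1,0,-10,0,0,0],
    [1,1,0,-10,0,0,0],
    [1,1,0,-10,0,0,0],
  ],
  grip_force=100,
)

```text
clock: 13.2
position: [0.473, -0.2915, 0.0419]
ee_rot: [0.735, 0.678, 0.0, 0.0]
ft_force: [-0.4, 1.7, 4.3]
grip_width: 0.123
grasp_force: 98.3
```

step_arm(
  moves=[
    [1,0,0,5,0,0,0],
    [1,0,0,15,0,0,0],
    [1,0,0,30,0,0,0],
    [1,0,0,45,0,0,0],
    [1,0,0,60,0,0,0],
    [1,0,0,75,0,0,0],
    [1,0,0,85,0,0,0],
    [1,0,0,85,0,0,0],
  ],
)

```text
clock: 14.0
position: [0.4736, -0.2919, 0.1284]
ee_rot: [0.735, 0.678, 0.0, 0.001]
ft_force: [-0.1, -0.4, -1.5]
grip_width: 0.12
grasp_force: 97.6
```

step_arm(
  moves=[
    [1,-8,10,0,0,0,0.02],
    [1,-20,35,0,0,0,0.04],
    [1,-30,70,0,0,0,0.06],
    [1,-38,110,0,0,0,0.08],
    [1,-43,150,0,0,0,0.1],
    [1,-43,190,0,0,0,0.12],
    [1,-43,225,0,0,0,0.15],
    [1,-43,255,0,0,0,0.17],
    [1,-43,275,0,0,0,0.19],
    [1,-43,285,0,0,0,0.19],
  ],
)

```text
clock: 15.0
position: [0.4296, -0.005, 0.1263]
ee_rot: [0.666, 0.746, -0.0, -0.0]
ft_force: [0.4, -0.3, -1.6]
grip_width: 0.116
grasp_force: 97.7
```

```bash
python3 - <<'E'
from h import *
o=manip.get_obs();C=cam("wrist");S=cam("scene");cv2.imwrite("pics/w4.png",C[0])
np.savez("w4.npz",C1=C[1],C2=C[2],C3=C[3])
print(o["clock"],o["position"],R.from_quat(o["ee_rot"]).as_matrix().round(3),o["ft_force"],o["torque"],o["grip_width"])
cv2.imwrite("pics/c6.png",np.hstack([cv2.resize(C[0],(480,360)),cv2.resize(S[0][180:320,210:335],(320,360))]))
E
```

```text
15.0 [ 0.42955121 -0.00496872  0.12632834] [[-0.112  0.994 -0.   ]
 [ 0.994  0.112  0.   ]
 [ 0.    -0.    -1.   ]] [ 0.44896654 -0.28476686 -1.60218188] [-0.03876237  0.13057617 -0.00150824] 0.11603369284661055
```

View pics/c6.png

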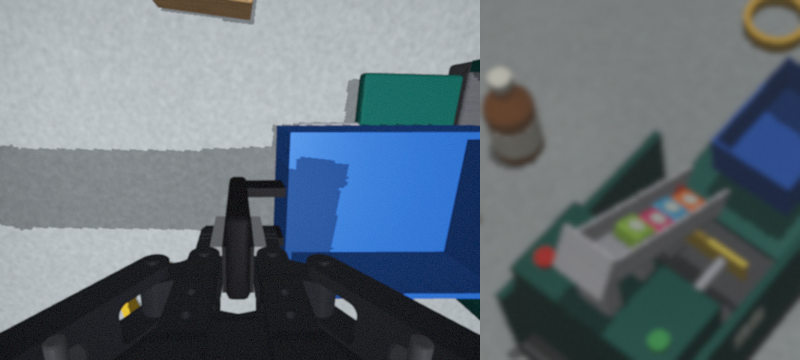

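The view shows the bin held level in front of the feeder, clear of the door. From here I use numbers only, tracking the yellow bar's centroid to gauge the push.

```bash
cat > y.py <<'E'
from h import *
o=manip.get_obs();print(round(o["clock"],2),o["position"].round(4) if hasattr(o["position"],"round") else o["position"],np.round(o["ft_force"],2),np.round(o["torque"],2),round(o["grasp_force"]))
boxes={"top":(270,170,350,225),"scene":(270,245,340,310)}
for n,(a,b,c,d) in boxes.items():
    C=cam(n);im=C[0][b:d,a:c];out=[]
    for nm,lo,hi in(("yel",(20,110,60),(32,255,255)),("red",(0,140,90),(4,255,255)),("orange",(7,140,90),(16,255,255)),("lblue",(92,120,110),(104,255,255)),("pink",(160,100,90),(178,255,255)),("lime",(33,120,90),(48,255,255)),("bin",(108,120,40),(122,255,255))):
        m=cv2.inRange(cv2.cvtColor(im,cv2.COLOR_BGR2HSV),lo,hi);M=cv2.moments(m,True)
        out.append((nm,int(M["m00"]),round(M["m10"]/max(M["m00"],1)+a,1),round(M["m01"]/max(M["m00"],1)+b,1)))
    print(n,out)
E
python3 y.py
```

```text
15.1 [ 0.4297 -0.006   0.1264] [ 0.24 -0.75 -1.7 ] [-0.02  0.14  0.  ] 98
top [('yel', 83, 310.1, 199.0), ('red', 6, 310.8, 195.3), ('orange', 59, 307.8, 190.9), ('lblue', 51, 308.7, 181.2), ('pink', 44, 306.6, 173.9), ('lime', 0, 270.0, 170.0), ('bin', 0, 270.0, 170.0)]
scene [('yel', 123, 303.0, 277.5), ('red', 1, 288.0, 253.0), ('orange', 8, 287.8, 255.1), ('lblue', 9, 282.9, 260.6), ('pink', 21, 276.2, 264.3), ('lime', 15, 272.5, 271.0), ('bin', 363, 323.9, 250.6)]
```

step_arm(
  moves=[
    [1,5,0,-3,0,0,0],
    [1,15,1,-8,0,0,0],
    [1,30,3,-11,0,0,0],
    [1,45,4,-11,0,0,0],
    [1,58,6,-11,0,0,0],
    [1,68,7,-11,0,0,0],
    [1,72,7,-11,0,0,0],
    [1,72,7,-11,0,0,0],
  ],
)

```text
clock: 16.0
position: [0.5019, 0.0002, 0.1152]
ee_rot: [0.667, 0.745, -0.0, -0.0]
ft_force: [-0.8, -0.2, -1.8]
grip_width: 0.121
grasp_force: 97.8
```

```bash
python3 y.py
```

```text
16.0 [5.019e-01 2.000e-04 1.152e-01] [-0.83 -0.24 -1.84] [ 0.    0.19 -0.03] 98
top [('yel', 74, 310.9, 198.8), ('red', 7, 310.1, 195.4), ('orange', 57, 307.7, 190.9), ('lblue', 52, 308.6, 181.1), ('pink', 43, 306.4, 173.4), ('lime', 0, 270.0, 170.0), ('bin', 373, 310.8, 215.7)]
scene [('yel', 133, 303.2, 277.9), ('red', 1, 288.0, 253.0), ('orange', 8, 287.6, 254.9), ('lblue', 9, 282.9, 260.6), ('pink', 22, 276.4, 264.4), ('lime', 15, 272.5, 271.0), ('bin', 971, 315.7, 257.4)]
```

step_arm(
  moves=[
    [1,5,1,0,0,0,0],
    [1,10,1,0,0,0,0],
    [1,14,2,0,0,0,0],
    [1,18,2,0,0,0,0],
    [1,22,2,0,0,0,0],
    [1,26,3,0,0,0,0],
    [1,26,3,0,0,0,0],
  ],
)

```text
clock: 16.8
position: [0.5279, 0.0036, 0.1154]
ee_rot: [0.667, 0.745, -0.0, -0.0]
ft_force: [-1.4, -1.1, -1.3]
grip_width: 0.119
grasp_force: 97.9
```

```bash
python3 y.py
```

```text
16.8 [0.5279 0.0036 0.1154] [-1.4  -1.11 -1.31] [-0.2   0.33 -0.22] 98
top [('yel', 63, 308.0, 198.0), ('red', 4, 311.2, 195.2), ('orange', 57, 307.7, 190.9), ('lblue', 50, 308.6, 181.2), ('pink', 42, 306.5, 173.4), ('lime', 0, 270.0, 170.0), ('bin', 239, 308.7, 207.1)]
scene [('yel', 114, 302.9, 278.7), ('red', 1, 288.0, 253.0), ('orange', 6, 287.5, 255.0), ('lblue', 9, 282.9, 260.6), ('pink', 22, 276.4, 264.4), ('lime', 16, 272.3, 270.9), ('bin', 991, 314.8, 258.2)]
```

step_arm(
  moves=[
    [1,5,0,0,0,0,0],
    [1,10,1,0,0,0,0],
    [1,15,1,0,0,0,0],
    [1,20,2,0,0,0,0],
    [1,22,2,0,0,0,0],
    [1,22,2,0,0,0,0],
  ],
)

```text
clock: 17.5
position: [0.5499, 0.0057, 0.1154]
ee_rot: [0.667, 0.745, 0.0, -0.0]
ft_force: [-3.2, -0.6, -0.8]
grip_width: 0.12
grasp_force: 98.0
```

```bash
python3 y.py
```

```text
17.5 [0.5499 0.0057 0.1154] [-3.22 -0.62 -0.79] [-0.09  0.77 -0.09] 98
top [('yel', 66, 307.1, 191.2), ('red', 0, 270.0, 170.0), ('orange', 56, 307.7, 190.7), ('lblue', 51, 308.6, 181.2), ('pink', 42, 306.5, 173.4), ('lime', 0, 270.0, 170.0), ('bin', 86, 305.7, 198.6)]
scene [('yel', 122, 296.9, 283.6), ('red', 0, 270.0, 245.0), ('orange', 4, 287.8, 255.0), ('lblue', 9, 282.9, 260.6), ('pink', 20, 276.3, 264.7), ('lime', 15, 272.5, 271.0), ('bin', 1096, 312.0, 261.4)]
```

step_arm(
  moves=[
    [1,5,0,0,0,0,0],
    [1,9,1,0,0,0,0],
    [1,9,1,0,0,0,0],
    [1,9,1,0,0,0,0],
    [1,9,1,0,0,0,0],
    [1,9,1,0,0,0,0],
    [1,9,1,0,0,0,0],
    [1,9,1,0,0,0,0],
  ],
)

```text
clock: 18.4
position: [0.5584, 0.0065, 0.1153]
ee_rot: [0.667, 0.745, -0.0, -0.0]
ft_force: [-4.1, 0.5, -4.0]
grip_width: 0.121
grasp_force: 99.3
```

```bash
python3 y.py
```

```text
18.4 [0.5584 0.0065 0.1153] [-4.07  0.51 -4.02] [ 0.01  1.33 -0.09] 99
top [('yel', 68, 309.2, 188.5), ('red', 0, 270.0, 170.0), ('orange', 0, 270.0, 170.0), ('lblue', 0, 270.0, 170.0), ('pink', 0, 270.0, 170.0), ('lime', 0, 270.0, 170.0), ('bin', 62, 302.2, 195.6)]
scene [('yel', 135, 295.7, 284.4), ('red', 0, 270.0, 245.0), ('orange', 11, 315.7, 258.1), ('lblue', 13, 304.7, 266.0), ('pink', 65, 308.6, 258.7), ('lime', 53, 314.5, 249.5), ('bin', 806, 310.3, 265.7)]
```

step_arm(
  moves=[
    [1,0,0,0,0,0,0],
    [1,0,0,0,0,0,0],
    [1,-5,0,0,0,0,0],
    [1,-13,-1,0,0,0,0],
    [1,-25,-3,0,0,0,0],
    [1,-39,-4,0,0,0,0],
    [1,-55,-6,0,0,0,0],
    [1,-71,-8,0,0,0,0],
    [1,-87,-10,0,0,0,0],
    [1,-103,-11,0,0,0,0],
  ],
)

```text
clock: 19.5
position: [0.4559, -0.0046, 0.1162]
ee_rot: [0.667, 0.745, 0.001, 0.001]
ft_force: [0.3, 0.4, -1.4]
grip_width: 0.117
grasp_force: 99.6
```

step_arm(
  moves=[
    [1,-12,-1,1,0,0,0],
    [1,-22,-1,5,0,0,0],
    [1,-28,-1,13,0,0,0],
    [1,-28,-1,24,0,0,0],
    [1,-28,-1,35,0,0,0],
    [1,-28,-1,45,0,0,0],
    [1,-28,-1,52,0,0,0],
    [1,-28,-1,55,0,0,0],
    [1,-28,-1,55,0,0,0],
  ],
)

```text
clock: 20.4
position: [0.428, -0.0054, 0.1708]
ee_rot: [0.667, 0.745, 0.0, 0.0]
ft_force: [0.6, 0.2, -2.3]
grip_width: 0.124
grasp_force: 99.5
```

```bash
python3 - <<'E'
from h import *
o=manip.get_obs();print(o["clock"],np.round(o["position"],4),np.round(o["ft_force"],2),np.round(o["torque"],2))
C=cam("wrist");h=cv2.cvtColor(C[0],cv2.COLOR_BGR2HSV)
for nm,lo,hi in(("orange",(7,140,90),(16,255,255)),("lblue",(92,120,110),(104,255,255)),("pink",(160,100,90),(178,255,255)),("lime",(33,120,90),(48,255,255))):
    for c in mask(C[0],lo,hi,60)[:3]:
        m=cv2.boundingRect(c);u=(m[0]+m[2]/2,m[1]+m[3]/2);print(nm,m,onz(C,u,o["position"][2]-.042+.02).round(3))
T=cam("top");g=cv2.cvtColor(T[0],cv2.COLOR_BGR2HSV)
m=cv2.inRange(g,(0,0,125),(180,60,255))
for c in cv2.findContours(m,cv2.RETR_EXTERNAL,2)[0]:
    if cv2.contourArea(c)>1500:r=cv2.minAreaRect(c);print(r,[onz(T,p,.05).round(3).tolist() for p in cv2.boxPoints(r)])
E
```

```text
20.4 [ 0.428  -0.0054  0.1708] [ 0.64  0.2  -2.33] [ 0.01  0.18 -0.04]
orange (402, 228, 53, 59) [0.489 0.006 0.149]
lblue (456, 234, 56, 15) [0.517 0.018 0.149]
pink (440, 241, 74, 65) [ 0.518 -0.     0.149]
lime (392, 239, 50, 64) [ 0.484 -0.003  0.149]
((316.5, 448.0), (62.0, 43.0), 90.0) [[0.049, 0.052, 0.05], [0.051, -0.078, 0.05], [-0.124, -0.08, 0.05], [-0.127, 0.047, 0.05]]
((551.3745727539062, 177.26248168945312), (88.2509994506836, 62.26542282104492), 1.9091522693634033) [[0.717, -0.615, 0.05], [0.931, -0.632, 0.05], [0.927, -0.925, 0.05], [0.714, -0.902, 0.05]]
((456.0, 310.5), (337.0, 232.0), 90.0) [[0.928, -0.072, 0.05], [0.945, -0.845, 0.05], [-0.111, -0.772, 0.05], [-0.124, -0.086, 0.05]]
((192.13304138183594, 307.965576171875), (342.5635681152344, 289.27679443359375), 89.83048248291016) [[0.924, 0.9, 0.05], [0.948, -0.06, 0.05], [-0.124, -0.078, 0.05], [-0.142, 0.774, 0.05]]
```

All four blanks are in the bin, and the 2.3 N load agrees. Next I carry it to the scale.

step_arm(
  moves=[
    [1,-1,6,0,0,0,0],
    [1,-2,20,0,0,0,0],
    [1,-4,44,0,0,0,0],
    [1,-6,74,0,0,0,0],
    [1,-8,106,0,0,0,0.02],
    [1,-10,138,0,0,0,0.02],
    [1,-12,170,0,0,0,0.02],
    [1,-14,202,0,0,0,0.02],
    [1,-16,234,0,0,0,0.02],
    [1,-18,264,0,0,0,0.02],
  ],
)

```text
clock: 21.5
position: [0.409, 0.2604, 0.1704]
ee_rot: [0.66, 0.752, 0.0, -0.0]
ft_force: [0.4, 0.3, -3.4]
grip_width: 0.117
grasp_force: 99.6
```

step_arm(
  moves=[
    [1,-2,26,0,0,0,0],
    [1,-3,44,0,0,0,0],
    [1,-4,54,0,0,0,0],
    [1,-4,58,-2,0,0,0],
    [1,-4,58,-10,0,0,0],
    [1,-4,58,-22,0,0,0],
    [1,-4,58,-35,0,0,0],
    [1,-4,58,-46,0,0,0],
    [1,-4,58,-52,0,0,0],
    [1,-4,58,-54,0,0,0],
  ],
)

```text
clock: 22.5
position: [0.4055, 0.3161, 0.1156]
ee_rot: [0.66, 0.751, -0.001, -0.0]
ft_force: [-0.6, -0.5, -2.8]
grip_width: 0.122
grasp_force: 99.6
```

```bash
python3 - <<'E'
from h import *
o=manip.get_obs();print(o["clock"],np.round(o["position"],4),np.round(o["ft_force"],2),np.round(o["torque"],2),R.from_quat(o["ee_rot"]).as_matrix().round(3).tolist())
C=cam("wrist");T=cam("top");S=cam("scene")
for n,C,z in(("W",C,o["position"][2]-.042+.06),("S",S,.12)):
    for c in mask(C[0],(105,120,40),(122,255,255),600)[:4]:
        r=cv2.minAreaRect(c);print(n,cv2.contourArea(c),r[0],onz(C,r[0],z).round(3),[onz(C,p,z).round(3)[:2].tolist() for p in cv2.boxPoints(r)])
E
```

```text
22.5 [0.4055 0.3161 0.1156] [-0.56 -0.47 -2.76] [-0.    0.2  -0.03] [[-0.129, 0.992, -0.001], [0.992, 0.129, -0.001], [-0.0, -0.001, -1.0]]
W 54444.5 (502.4999694824219, 283.4999694824219) [0.488 0.332 0.134] [[0.418, 0.375], [0.531, 0.39], [0.572, 0.28], [0.436, 0.263]]
S 2036.0 (420.79998779296875, 295.0999755859375) [0.517 0.33  0.12 ] [[0.606, 0.289], [0.435, 0.26], [0.425, 0.374], [0.593, 0.394]]
```

step_arm(
  moves=[
    [1,0,0,-4,0,0,0],
    [1,0,0,-10,0,0,0],
    [1,0,0,-14,0,0,0],
    [1,0,0,-17,0,0,0],
    [1,0,0,-19,0,0,0],
    [1,0,0,-20,0,0,0],
    [1,0,0,-20,0,0,0],
  ],
)

```text
clock: 23.35
position: [0.4057, 0.3166, 0.0965]
ee_rot: [0.66, 0.752, 0.0, -0.0]
ft_force: [0.3, 0.4, -2.8]
grip_width: 0.117
grasp_force: 99.5
```

step_arm(
  moves=[
    [1,0,0,-1,0,0,0],
    [1,0,0,-2,0,0,0],
    [1,0,0,-2,0,0,0],
  ],
)

```text
clock: 23.65
position: [0.4057, 0.3165, 0.0944]
ee_rot: [0.66, 0.752, -0.0, 0.0]
ft_force: [0.5, -0.9, -2.9]
grip_width: 0.116
grasp_force: 99.5
```

step_arm(
  moves=[
    [1,0,0,-1,0,0,0],
    [1,0,0,-2,0,0,0],
    [1,0,0,-2,0,0,0],
  ],
)

```text
clock: 23.95
position: [0.4057, 0.3165, 0.0924]
ee_rot: [0.66, 0.752, -0.0, 0.0]
ft_force: [0.8, 0.1, -2.3]
grip_width: 0.119
grasp_force: 99.6
```

step_arm(
  moves=[
    [1,0,0,-1,0,0,0],
    [1,0,0,-1,0,0,0],
  ],
)

```text
clock: 24.15
position: [0.4058, 0.3166, 0.0919]
ee_rot: [0.66, 0.752, 0.0, 0.0]
ft_force: [-1.8, -2.3, 3.9]
grip_width: 0.118
grasp_force: 100.2
```

step_arm(
  moves=[
    [0.85,0,0,0,0,0,0],
    [0.75,0,0,0,0,0,0],
    [0.7,0,0,0,0,0,0],
    [0.7,0,0,0,0,0,0],
    [0.7,0,0,0,0,0,0],
    [0.7,0,0,8,0,0,0],
    [0.7,0,0,25,0,0,0],
    [0.7,0,0,55,0,0,0],
    [0.7,0,0,90,0,0,0],
    [0.7,0,0,110,0,0,0],
  ],
  grip_force=30,
)

```text
clock: 25.15
position: [0.4061, 0.3174, 0.2047]
ee_rot: [0.659, 0.752, 0.001, 0.0]
ft_force: [1.2, 0.0, 0.4]
grip_width: 0.299
grasp_force: 0.0
```

```bash
python3 - <<'E'
from h import *
o=manip.get_obs();print(o["clock"],np.round(o["position"],4),np.round(o["ft_force"],2),o["grip_width"])
W=cam("wrist");T=cam("top");S=cam("scene")
for n,C,z in(("W",W,.11),("S",S,.11),("T",T,.11)):
    for c in mask(C[0],(105,120,40),(122,255,255),600)[:4]:
        r=cv2.minAreaRect(c);print(n,cv2.contourArea(c),r[0],onz(C,r[0],z).round(3),[onz(C,p,z).round(3)[:2].tolist() for p in cv2.boxPoints(r)])
for nm,lo,hi in(("orange",(7,140,90),(16,255,255)),("lblue",(92,120,110),(104,255,255)),("pink",(160,100,90),(178,255,255)),("lime",(33,120,90),(48,255,255))):
    for c in mask(W[0],lo,hi,60)[:3]:
        m=cv2.boundingRect(c);u=(m[0]+m[2]/2,m[1]+m[3]/2);print(nm,onz(W,u,.07).round(3))
# door handle in top view: bright bar near predicted place
for p in([.4876,.0025,.048],[.482,.052,.048],[.493,-.047,.048]):print(proj(T,p),proj(S,p))
E
```

```text
25.15 [0.4061 0.3174 0.2047] [1.17 0.02 0.35] 0.2988055396435244
W 28661.0 (458.5, 233.5) [0.511 0.332 0.11 ] [[0.422, 0.374], [0.575, 0.394], [0.609, 0.285], [0.439, 0.263]]
S 1974.0 (419.24676513671875, 297.55255126953125) [0.521 0.33  0.11 ] [[0.611, 0.289], [0.435, 0.262], [0.428, 0.373], [0.6, 0.392]]
T 1529.5 (163.93765258789062, 152.80819702148438) [0.856 0.491 0.11 ] [[0.798, 0.563], [0.916, 0.569], [0.914, 0.418], [0.796, 0.414]]
T 840.5 (208.78526306152344, 261.2088317871094) [0.509 0.328 0.11 ] [[0.577, 0.392], [0.588, 0.283], [0.441, 0.264], [0.431, 0.372]]
orange [0.467 0.328 0.07 ]
pink [0.495 0.325 0.07 ]
lime [0.459 0.321 0.07 ]
[314.57020267 273.07409744] [338.31374089 234.1107924 ]
[298.9090242  274.50010898] [351.19494347 242.12317971]
[330.21002419 271.71239794] [325.75666153 226.23660122]
```

step_arm(
  moves=[
    [0.6,0,-20,0,0,0,0],
    [0.6,5,-60,0,0,0,-0.01],
    [0.6,15,-105,0,0,0,-0.02],
    [0.6,28,-150,0,0,0,-0.02],
    [0.6,40,-195,0,0,0,-0.02],
    [0.6,52,-235,0,0,0,-0.02],
    [0.6,65,-275,-10,0,0,-0.02],
    [0.6,75,-302,-25,0,0,-0.02],
    [0.6,80,-315,-50,0,0,-0.02],
    [0.6,80,-315,-80,0,0,-0.02],
  ],
)

```text
clock: 26.3
position: [0.4861, -0.001, 0.1202]
ee_rot: [0.669, 0.744, -0.0, 0.0]
ft_force: [0.3, 1.0, 0.3]
grip_width: 0.399
grasp_force: 0.0
```

step_arm(
  moves=[
    [0.6,0,0,-30,0,0,0],
    [0.6,0,0,-55,0,0,0],
    [0.6,0,0,-80,0,0,0],
    [0.6,0,0,-100,0,0,0],
    [0.6,0,0,-115,0,0,0],
    [0.6,0,0,-123,0,0,0],
    [0.6,0,0,-123,0,0,0],
    [0.9,0,0,-123,0,0,0],
    [1,0,0,-123,0,0,0],
    [1,0,0,-123,0,0,0],
  ],
)

```text
clock: 27.3
position: [0.4863, 0.0015, -0.0006]
ee_rot: [0.667, 0.745, 0.0, 0.001]
ft_force: [-1.6, 0.3, 4.6]
grip_width: 0.101
grasp_force: 29.4
```

step_arm(
  moves=[
    [1,1,0,8,0,0,0],
    [1,3,0,15,0,0,0],
    [1,5,0,23,0,0,0],
    [1,7,1,30,0,0,0],
    [1,9,1,38,0,0,0],
    [1,12,1,45,0,0,0],
    [1,16,2,52,0,0,0],
    [1,19,2,58,0,0,0],
    [1,19,2,58,0,0,0],
  ],
)

```text
clock: 28.2
position: [0.5042, 0.0035, 0.0573]
ee_rot: [0.667, 0.745, -0.001, -0.0]
ft_force: [-8.2, 0.4, 5.2]
grip_width: 0.102
grasp_force: 30.1
```

step_arm(
  moves=[
    [1,4,0,7,0,0,0],
    [1,8,1,13,0,0,0],
    [1,13,1,19,0,0,0],
    [1,18,2,25,0,0,0],
    [1,23,2,31,0,0,0],
    [1,29,3,36,0,0,0],
    [1,34,4,41,0,0,0],
    [1,40,4,46,0,0,0],
    [1,40,4,46,0,0,0],
  ],
)

```text
clock: 29.1
position: [0.5427, 0.0075, 0.1045]
ee_rot: [0.667, 0.745, -0.002, -0.001]
ft_force: [-24.5, -1.6, 27.5]
grip_width: 0.099
grasp_force: 32.0
```

step_arm(
  moves=[
    [1,6,1,5,0,0,0],
    [1,13,1,9,0,0,0],
    [1,19,2,13,0,0,0],
    [1,26,3,16,0,0,0],
    [1,33,4,19,0,0,0],
    [1,40,4,22,0,0,0],
    [1,40,4,22,0,0,0],
  ],
)

```text
clock: 29.8
position: [0.5864, 0.0123, 0.1281]
ee_rot: [0.667, 0.745, 0.001, 0.001]
ft_force: [-8.9, -0.6, 20.8]
grip_width: 0.099
grasp_force: 32.1
```

step_arm(
  moves=[
    [1,0,0,2,0,0,0],
    [1,7,1,4,0,0,0],
    [1,15,2,6,0,0,0],
    [1,22,2,8,0,0,0],
    [1,30,3,9,0,0,0],
    [1,30,3,9,0,0,0],
  ],
)

```text
clock: 30.4
position: [0.6164, 0.0154, 0.1354]
ee_rot: [0.667, 0.745, 0.001, 0.001]
ft_force: [-0.6, 1.8, 9.2]
grip_width: 0.104
grasp_force: 31.6
```

step_arm(
  moves=[
    [1,6,1,1,0,0,0],
    [1,12,1,1,0,0,0],
    [1,12,1,1,0,0,0],
  ],
)

```text
clock: 30.7
position: [0.6283, 0.0167, 0.1364]
ee_rot: [0.667, 0.745, 0.001, 0.001]
ft_force: [-1.6, 2.4, 7.0]
grip_width: 0.099
grasp_force: 31.8
```

step_arm(
  moves=[
    [1,2,0,0,0,0,0],
    [1,4,0,0,0,0,0],
    [1,4,0,0,0,0,0],
  ],
)

```text
clock: 31.0
position: [0.6316, 0.017, 0.1365]
ee_rot: [0.667, 0.745, 0.001, 0.0]
ft_force: [-4.4, 2.2, 10.3]
grip_width: 0.1
grasp_force: 32.0
```

step_arm(
  moves=[
    [1,2,0,0,0,0,0],
    [1,2,0,0,0,0,0],
  ],
)

```text
clock: 31.2
position: [0.6316, 0.017, 0.1365]
ee_rot: [0.667, 0.745, -0.001, -0.001]
ft_force: [-15.6, 2.8, 17.2]
grip_width: 0.098
grasp_force: 32.7
```

step_arm(
  moves=[
    [1,2,0,0,0,0,0],
    [1,2,0,0,0,0,0],
  ],
)

```text
clock: 31.4
position: [0.6316, 0.017, 0.1364]
ee_rot: [0.667, 0.745, -0.002, -0.002]
ft_force: [-26.8, 1.8, 24.0]
grip_width: 0.102
grasp_force: 33.7
```

step_arm(
  moves=[
    [1,-3,0,1,0,0,0],
    [0.6,-3,0,1,0,0,0],
    [0.6,-3,0,1,0,0,0],
    [0.6,-3,0,1,0,0,0],
    [0.6,-3,0,1,0,0,0],
    [0.6,-3,0,25,0,0,0],
    [0.6,-3,0,60,0,0,0],
    [0.6,-3,0,100,0,0,0],
    [0.6,-50,0,130,0,0,0],
    [0.6,-100,0,150,0,0,0],
  ],
)

```text
clock: 32.4
position: [0.5436, 0.016, 0.282]
ee_rot: [0.667, 0.745, 0.001, -0.0]
ft_force: [-0.3, -0.9, 0.4]
grip_width: 0.399
grasp_force: 0.0
```

step_arm(
  moves=[
    [0.6,-40,0,0,0,0,0],
    [0.6,-60,0,0,0,0,0],
    [0.6,-60,0,0,0,0,0],
    [0.6,-60,0,0,0,0,0],
  ],
)

```text
clock: 32.8
position: [0.4838, 0.0152, 0.2812]
ee_rot: [0.667, 0.745, 0.0, 0.001]
ft_force: [0.5, -0.3, 0.0]
grip_width: 0.404
grasp_force: 0.0
```

```bash
python3 - <<'E'
from h import *
o=manip.get_obs();print(o["clock"],np.round(o["position"],4),np.round(o["ft_force"],2),o["grip_width"])
W=cam("wrist");T=cam("top");S=cam("scene")
for c in mask(T[0],(105,120,40),(122,255,255),600)[:2]:r=cv2.minAreaRect(c);print("bin",onz(T,r[0],.11).round(3))
# handle as seen by the wrist: bright grey blob around prediction for shut bar (tcp .6316,.017 -> z .185)
c0=np.array([.6316,.017,.185]);ey=np.array([-.107,.994,0])
p=proj(W,c0);print("pred",p,proj(W,c0+.05*ey),proj(W,c0-.05*ey))
g=cv2.cvtColor(W[0],cv2.COLOR_BGR2HSV);m=cv2.inRange(g,(0,0,90),(180,60,255))
for off in(-.03,0,.03):
    q=proj(W,c0+off*ey);v,u=int(round(q[1])),int(round(q[0]));print(u,v,W[0][v,max(u-30,0):u+31:3].tolist() if 0<=v<480 and u<609 else None)
E
```

```text
32.8 [0.4838 0.0152 0.2812] [ 0.52 -0.35  0.02] 0.40398622059808753
bin [0.506 0.328 0.11 ]
bin [0.856 0.491 0.11 ]
pred [510.85543841 251.6911295 ] [520.39401804 185.86192421] [502.16438141 311.67127298]
506 288 [[94, 91, 91], [86, 79, 78], [108, 100, 100], [110, 104, 103], [112, 105, 101], [112, 101, 104], [109, 104, 103], [96, 93, 90], [151, 143, 141], [185, 175, 172], [204, 194, 193], [198, 189, 186], [123, 115, 114], [110, 102, 103], [111, 103, 102], [111, 105, 102], [108, 100, 100], [109, 100, 102], [111, 104, 103], [110, 102, 102], [46, 85, 103]]
511 252 [[64, 67, 29], [110, 106, 102], [112, 108, 105], [113, 107, 107], [112, 106, 105], [114, 104, 103], [114, 106, 107], [101, 94, 91], [155, 146, 145], [184, 173, 172], [208, 198, 197], [199, 188, 186], [126, 117, 114], [86, 80, 78], [79, 75, 74], [85, 80, 79], [100, 94, 93], [99, 94, 95], [83, 76, 75], [79, 75, 73], [50, 74, 84]]
516 213 [[57, 62, 14], [109, 106, 101], [112, 106, 103], [113, 106, 101], [111, 103, 103], [109, 105, 106], [94, 87, 84], [74, 72, 66], [148, 140, 137], [180, 167, 168], [207, 197, 195], [203, 194, 191], [155, 144, 144], [66, 65, 65], [68, 65, 60], [71, 70, 68], [71, 64, 63], [76, 69, 68], [70, 65, 63], [71, 67, 65], [68, 68, 66]]
```

```bash
python3 -c "
from workcell import manip
print(manip.hand_in())"
```

```text
the job is handed in; nothing more can be done
None
```

I handed in the finished job at about 33 s on the clock, but got no verdict back: by my measurements the bin with the blanks stands within about 5 mm of the pan's middle, the door is shut against its stop, and the arm is clear (lime, pink and orange seen in the bin on the pan; the light-blue blank last seen in it just before the carry).

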